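# Trace the purple line and hold its button

## Task

Do the line check of the purple circuit on the apheresis console: with the gripper shut and pointing straight down, trace the purple line with the fingertips, lightly touching the plate or within about 20 mm above it, from the dot by its clamp through every dot in turn to the purple button at its end. Then gently press that button well down with the fingertips and finish while still holding it down. Do not trace the red or green line or press their buttons, and leave the loose clamp, tape roll and vial where they are.

Things in the scene. Friction and masses are not known exactly. Their poses are not given: they have to be found in the camera images.
- purple_lane: White plate, 280 x 150 mm, 6 mm thick, fixed on a white machine console; carries the purple line, its blue clamp and its button. Origin: centre of the underside; x runs from the clamp end to the button end, z up; the printed face is at z = +6 mm and level (about 46 mm above the work surface). Two like plates, with a red and a green line, lie beside it in any order (all three turned by a few degrees). The plate and the console under it do not move or give.
- trace_0 (a point): The printed purple line is 6 mm wide and flat, with dots of 12 mm; this point is the centre of dot 1 of 6, on the plate's face. The first dot, the start of the line, 35 mm from the centre of the blue clamp (a fixed block 30 x 36 mm, 16 mm high). Axes as the plate's.
- trace_1 (a point): The printed purple line is 6 mm wide and flat, with dots of 12 mm; this point is the centre of dot 2 of 6, on the plate's face. The line bends smoothly from dot to dot (about 36 to 41 mm apart; straight segments between dots stay within 4 mm of it). Axes as the plate's.
- trace_2 (a point): The printed purple line is 6 mm wide and flat, with dots of 12 mm; this point is the centre of dot 3 of 6, on the plate's face. The line bends smoothly from dot to dot (about 36 to 41 mm apart; straight segments between dots stay within 4 mm of it). Axes as the plate's.
- trace_3 (a point): The printed purple line is 6 mm wide and flat, with dots of 12 mm; this point is the centre of dot 4 of 6, on the plate's face. The line bends smoothly from dot to dot (about 36 to 41 mm apart; straight segments between dots stay within 4 mm of it). Axes as the plate's.
- trace_4 (a point): The printed purple line is 6 mm wide and flat, with dots of 12 mm; this point is the centre of dot 5 of 6, on the plate's face. The line bends smoothly from dot to dot (about 36 to 41 mm apart; straight segments between dots stay within 4 mm of it). Axes as the plate's.
- trace_5 (a point): The printed purple line is 6 mm wide and flat, with dots of 12 mm; this point is the centre of dot 6 of 6, on the plate's face. The last dot, 53 mm before the centre of the purple button; from here the line leads straight to the button. Axes as the plate's.
- purple_button (a joint): Round push button, purple, 32 mm across, in a grey housing at the end of the purple line. 0 = up, 0.008 m = fully down; springs back when let go; about 2 N to start it, rising evenly to about 6 N at full travel.
- red_button (a joint): Round push button, red, 32 mm across, in a grey housing at the end of the red line. 0 = up, 0.008 m = fully down; springs back when let go; about 2 N to start it, rising evenly to about 6 N at full travel.
- green_button (a joint): Round push button, green, 32 mm across, in a grey housing at the end of the green line. 0 = up, 0.008 m = fully down; springs back when let go; about 2 N to start it, rising evenly to about 6 N at full travel.
- purple_button_top (a point): Centre of the top face of the purple button; it goes straight down by up to 8 mm. It stands 24 mm above the plate's face; the grey housing round it is 48 mm across and 12 mm high.
- red_lane: The like plate with the red line; same size, origin and axes as the purple one. To be left alone.
- red_low (a point): Centre of the second dot of the red line. To be left alone.
- red_mid (a point): Centre of the fourth dot of the red line. To be left alone.
- green_lane: The like plate with the green line; same size, origin and axes as the purple one. To be left alone.
- green_low (a point): Centre of the second dot of the green line. To be left alone.
- green_mid (a point): Centre of the fourth dot of the green line. To be left alone.
- spare_clamp: Loose blue clamp block, 34 x 26 x 22 mm, lying on the purple plate inside the line's bend; 30 g. Origin: centre of the underside. To be left where it is.
- tape_roll: Loose white roll of tape, 48 mm across, 19 mm high, lying on the purple plate to the left of the button; 30 g. Origin: centre of the underside. To be left where it is.
- vial: Loose amber vial with a red cap, 24 mm across, 45 mm high, standing on the red plate; 30 g. Origin: centre of the underside. To be left where it is.

How it is judged (in metres and radians):
On the way, in this order (a step that is already met when the one before it is completed fails the run):
1. fingertips at dot 1 of the purple line, close to the plate (horizontal distance between the grasp point and trace_0 below 0.014 m and z of the grasp point in the frame of purple_lane below 0.055 m), for 0.05 s.
2. fingertips at dot 2 of the purple line, close to the plate (horizontal distance between the grasp point and trace_1 below 0.014 m and z of the grasp point in the frame of purple_lane below 0.055 m), for 0.05 s.
3. fingertips at dot 3 of the purple line, close to the plate (horizontal distance between the grasp point and trace_2 below 0.014 m and z of the grasp point in the frame of purple_lane below 0.055 m), for 0.05 s.
4. fingertips at dot 4 of the purple line, close to the plate (horizontal distance between the grasp point and trace_3 below 0.014 m and z of the grasp point in the frame of purple_lane below 0.055 m), for 0.05 s.
5. fingertips at dot 5 of the purple line, close to the plate (horizontal distance between the grasp point and trace_4 below 0.014 m and z of the grasp point in the frame of purple_lane below 0.055 m), for 0.05 s.
6. fingertips at dot 6 of the purple line, close to the plate (horizontal distance between the grasp point and trace_5 below 0.014 m and z of the grasp point in the frame of purple_lane below 0.055 m), for 0.05 s.
7. the fingertips press the purple button down (value of joint purple_button above 0.004 m and contact force between the fingers and purple_button above 0.5 N), for 0.3 s.
At the end, for the whole second after the job is handed in: The fingertips hold the purple button at least 4 of its 8 mm down with 0.5 to 25 N; the other buttons are up and no loose thing has moved more than 12 mm (all of step 7 and contact force between the fingers and purple_button below 25 N and value of joint each of red_button, green_button below 0.002 m and distance of each of spare_clamp, tape_roll, vial from where it was at the start of the episode below 0.012 m); the arm keeps its last pose, push and grip.
It fails at once if pressed another button (value of joint any of red_button, green_button above 0.003 m).
It fails at once if traced another line: the fingertips were low (within about 30 mm) over its dots ((horizontal distance between the grasp point and red_low below 0.014 m and z of the grasp point in the frame of red_lane below 0.055 m) or (horizontal distance between the grasp point and red_mid below 0.014 m and z of the grasp point in the frame of red_lane below 0.055 m) or (horizontal distance between the grasp point and green_low below 0.014 m and z of the grasp point in the frame of green_lane below 0.055 m) or (horizontal distance between the grasp point and green_mid below 0.014 m and z of the grasp point in the frame of green_lane below 0.055 m)).
It fails at once if pressed hard (over 25 N) on the plate or the button (contact force between any of the arm, the fingers and purple_lane above 25 N).
It fails at once if moved, lifted or knocked over a loose thing (distance of any of spare_clamp, tape_roll, vial from where it was at the start of the episode above 0.012 m or angle between any of spare_clamp, tape_roll, vial's own z axis and vertical above 0.3 rad).
It also fails if it takes over 45 s, if anything falls off the work surface, if the arm or the gripper's body presses on something with over 40 N, if the wrist force passes 120 N, or if a joint passes its speed limit or range.

## Robot

A 6-joint arm with a two-finger parallel gripper is mounted at the origin on the work surface. World frame = base frame: x ahead of the robot, y to its left, z up, the work surface at z = 0. Lengths are in mm, angles in rad, forces in N, time in s.
With the tool pointing down it reaches from about 325 to 850 mm from the base axis. Payload 15.5 kg.
Tool frame: the origin (TCP) lies at the very end of the fingers, on their centre line; the grasp point (between the pads) lies 19 mm behind it; z points along the fingers, y is the line along which they close (so a half turn about z gives the same grasp; the last joint's range is limited). The gripper opens to 91 mm and grips with 3 to 60 N. Pads are 32 mm wide; open, the fingers measure 118 mm over their backs; the gripper's body (76 mm by 178 mm) begins 60 mm behind the grasp point.
Start: joints at [1.097, 0.494, 1.345, -0, 1.302, -0.096], TCP at [231.124, 580.696, 213.915] pointing down, gripper open.
Joint ranges: [-2.91, 2.91], [-0.82, 2.16], [0.22, 2.67], [-1.22, 4.37], [0.12, 2.79], [-3.08, 3.08]. Speed limits (rad/s): [1.89, 1.89, 2.57, 3.01, 3.01, 3.01].

## Interface

Orientations are given as a unit quaternion [x, y, z, w].
In Python, from plant import env gives the robot as it stands.
- The arm moves only by the tool carry_out, never from a script. Its argument "targets" is a list of rows, each an object with "dp": the shift along the world's x, y, z in mm, a list of three; "rotation": the turn, a rotation vector about the world's x, y, z in degrees, a list of three; "claw": the closure, from 0 (fully open) to 1 (shut). A call has 1 to 5 rows; each row shifts and turns the commanded pose from where the row before left it; what a row does not reach is not made up. A row lasts 1/12 s, in which the tool goes at most 41.7 mm and 7.16 degrees, less where a joint would pass 70% of its speed; a pose out of reach is approached as far as the arm can. A call is refused whole if a number of a shift passes 41.7 or a number of a turn 7.16, either way. A call with a gripper value outside its range is refused whole. The fingers move at their own pace and stop on an object; the grip force is fixed at half the most. Time passes only in rows, so rows that do not move let the fingers close. It gives the time, the measured TCP pose, the force, the opening and the grip force at its end, in the units of the state.
- env.read_state(): the state, without advancing time (a new reading comes with each control period).
- env.grab_frame(name): name is "scene" or "top" or "wrist"; returns a dict with "img" (400x640x3 uint8, red, green, blue), "mtx" (3x3 intrinsics, pixels), "R" (3x3) and "t" (3): a world point X has camera coordinates R X + t. Camera axes: x right, y down, z forward; pixel columns grow to the right and rows downward; lengths in mm; the calibration is good to about 2 mm. A picture is of the moment at which its call begins. There is no depth.
- env.job_done(): hands the job in; it is judged then, once.
The state is a dict: "time_s": time; "qpos": joint angles; "joint_velocities": joint speeds; "joint_torque": joint torques, N m; "tcp_pos": TCP position; "tcp_rot": TCP orientation; "force": force on the tool from outside, world axes, zero at the start; "wrist_torque": the same for the moment, N m; "finger_gap": finger opening in mm; "grip_force": force on a finger pad.
Only numpy, scipy, OpenCV 4.12 (cv2) and the standard library are available. Lean on these libraries where they do the work, as an engineer would, in place of code of your own. Each camera call takes 0.05 s, during which the arm holds its last target. There are 200 camera calls.

## Working session

There is one attempt and no reset: what is moved stays moved. The work goes in short steps, Python scripts to look and compute and a tool call to move; the robot and the scene stay as the last step left them, time stands still between calls to the robot, and variables do not carry over. Pictures are saved under pics/ and viewed, at most 10 in all, crops included, and the job is handed in when it is done.

Besides the shell and the picture viewer there is one more tool, called by a JSON object that holds its "api" and its "payload", one argument or row to a line. carry_out: Moves the arm, as the interface text tells. Its arguments: {"type":"object","properties":{"targets":{"type":"array"}},"required":["targets"]}

```bash
mkdir -p pics
cat > h.py <<'E'
import numpy as np,cv2
from plant import env
def ray(f,uv,z):
    K,R,t=map(np.array,(f["mtx"],f["R"],f["t"])); t=t.ravel()
    c=-R.T@t; d=R.T@np.linalg.inv(K)@np.array([uv[0],uv[1],1.]); return c+d*(z-c[2])/d[2]
E
python3 - <<'E'
from h import *
for n in ("top","scene"):
    f=env.grab_frame(n); cv2.imwrite(f"pics/{n}0.png",f["img"][:,:,::-1]); np.savez(n+"0.npz",**f)
    print(n,f["mtx"],f["R"],f["t"])
s=env.read_state();print(s)
E
```

```text
top [[515.13782987   0.         321.98321901]
 [  0.         515.13782987 195.37189579]
 [  0.           0.           1.        ]] [[ 1.85797065e-03 -9.99998136e-01 -5.24721067e-04]
 [-9.86731803e-01 -1.74813389e-03 -1.62349290e-01]
 [ 1.62348071e-01  8.19399180e-04 -9.86733212e-01]] [ 18.89936401 552.63542403 958.13096774]
scene [[387.78223611   0.         317.40611728]
 [  0.         387.78223611 206.91271745]
 [  0.           0.           1.        ]] [[ 0.41737436  0.90864579  0.01270692]
 [ 0.56019469 -0.24625753 -0.79091033]
 [-0.71552817  0.33722404 -0.61180012]] [-256.8828545  -241.01236861 1107.53796715]
{'time_s': 0.1, 'qpos': array([ 1.09648635e+00,  4.94118586e-01,  1.34608038e+00, -9.16409450e-06,
        1.30251678e+00, -9.54817782e-02]), 'joint_velocities': array([ 0.00028102, -0.00246782, -0.00173137, -0.00208427, -0.0002857 ,
       -0.00010654]), 'joint_torque': array([ 2.15339540e-03, -8.80253577e+01, -3.82538867e+01,  7.07983179e-02,
        4.84403002e-02,  1.82952294e-05]), 'tcp_pos': array([230.97116753, 580.37303045, 213.39562922]), 'tcp_rot': array([ 1.88282281e-01,  9.82114793e-01, -5.40154718e-04, -1.53588086e-04]), 'force': array([-0.4493074 , -0.32213782,  0.04497515]), 'wrist_torque': array([-0.0172873 ,  0.04279644, -0.02406219]), 'grip_force': 0.0, 'finger_gap': 91.31622456076028}
```

View pics/top0.png

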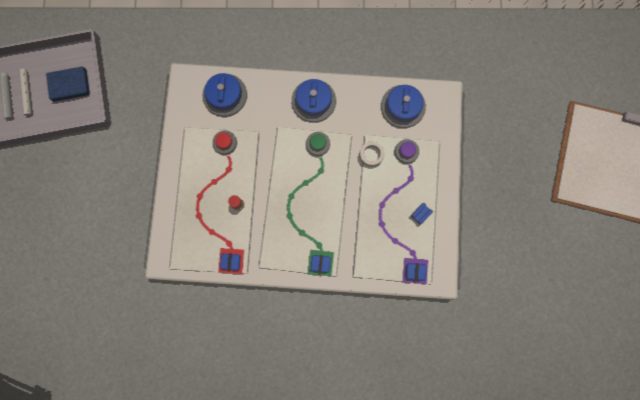

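Run:
```python
from h import *
im=cv2.imread("pics/top0.png")[125:295,345:450]
im=cv2.resize(im,None,fx=5,fy=5,interpolation=cv2.INTER_CUBIC)
cv2.imwrite("pics/crop.png",cv2.rotate(im,cv2.ROTATE_90_CLOCKWISE)[:, :800])
# purple mask dots
f=np.load("top0.npz"); g=f["img"]; hsv=cv2.cvtColor(g,cv2.COLOR_RGB2HSV)
m=cv2.inRange(hsv,(132,70,40),(160,255,255)); m[:,:350]=0
big=cv2.resize(m,None,fx=4,fy=4,interpolation=cv2.INTER_LINEAR)
ys,xs=np.where(m>0)
for r in range(130,290):
    k=xs[ys==r]
    if len(k): print(r,k.min(),k.max(),len(k),round(k.mean(),1),end=" | ")
```

```text
142 405 410 6 407.5 | 143 403 412 10 407.5 | 144 402 413 12 407.5 | 145 402 414 13 408.0 | 146 401 414 14 407.5 | 147 400 415 16 407.5 | 148 400 415 16 407.5 | 149 400 415 16 407.5 | 150 400 415 16 407.5 | 151 400 415 16 407.5 | 152 401 415 15 408.0 | 153 401 414 14 407.5 | 154 402 413 12 407.5 | 155 403 412 10 407.5 | 156 405 411 7 408.0 | 165 409 410 2 409.5 | 166 409 410 2 409.5 | 167 410 411 2 410.5 | 168 410 411 2 410.5 | 169 410 412 3 411.0 | 170 411 412 2 411.5 | 171 411 412 2 411.5 | 172 411 412 2 411.5 | 173 411 412 2 411.5 | 174 411 412 2 411.5 | 175 411 412 2 411.5 | 176 409 412 4 410.5 | 177 409 412 4 410.5 | 178 408 412 5 410.0 | 179 408 412 5 410.0 | 180 408 411 4 409.5 | 181 407 409 3 408.0 | 182 406 408 3 407.0 | 183 405 407 3 406.0 | 184 404 406 3 405.0 | 185 402 405 4 403.5 | 186 401 403 3 402.0 | 187 399 402 4 400.5 | 188 395 401 7 398.0 | 189 394 399 6 396.5 | 190 394 398 5 396.0 | 191 393 398 6 395.5 | 192 391 397 7 394.0 | 193 390 393 4 391.5 | 194 389 392 4 390.5 | 195 388 390 3 389.0 | 196 387 389 3 388.0 | 197 386 388 3 387.0 | 198 385 387 3 386.0 | 199 384 3
[... 1168 characters left out ...]
 5 412.0 | 253 410 414 5 412.0 | 254 411 414 4 412.5 | 255 412 414 3 413.0 | 256 414 415 2 414.5 | 257 414 415 2 414.5 | 258 405 416 7 410.1 | 259 405 421 17 413.0 | 260 404 427 24 415.5 | 261 404 427 24 415.5 | 262 404 427 24 415.5 | 263 404 427 15 417.5 | 264 404 426 5 413.2 | 265 404 426 4 410.2 | 266 404 406 3 405.0 | 267 404 405 2 404.5 | 268 404 405 2 404.5 | 269 404 405 2 404.5 | 270 404 405 2 404.5 | 271 404 405 2 404.5 | 272 404 405 2 404.5 | 273 404 426 3 411.7 | 274 403 426 4 409.5 | 275 403 426 4 409.5 | 276 403 426 4 409.5 | 277 403 426 4 409.5 | 278 403 426 4 409.5 | 279 403 426 5 408.8 | 280 403 426 13 410.7 | 281 403 425 23 414.0 | 282 408 425 14 417.6 | 283 421 425 5 423.0 |
```

View pics/crop.png

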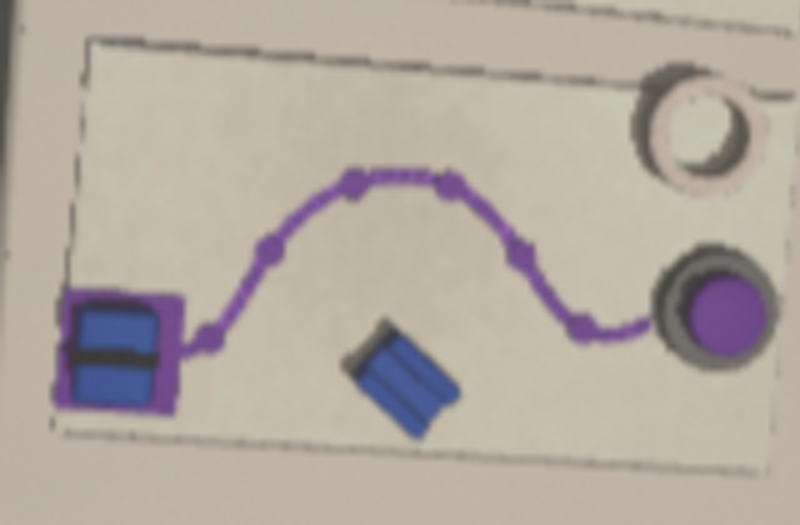

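View pics/scene0.png

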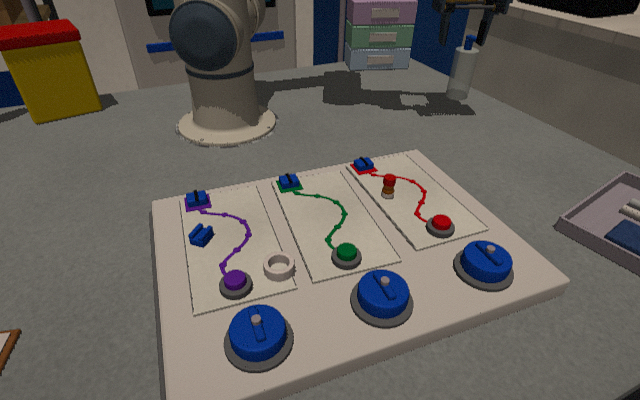

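The top view shows the purple plate on the right. Its dots are at about (412,252), (395,240.5), (381.4,223.2), (382,204), (396,190.3) and (410.3,178), and the button is at (407.7,149). The loose clamp is at (422,214) and the tape roll at (372,154). The scene view agrees, and the big blue knobs lie beyond the button.

Run:
```python
from h import *
f=np.load("top0.npz"); g=np.load("scene0.npz")
uv=[(412,252.3),(395,240.5),(381.4,223.2),(382,204),(396,190.3),(410.3,178)]
P=np.array([ray(f,p,46) for p in uv]); B=ray(f,(407.7,149),70)
C=ray(f,(416.5,270.5),62)
print(P.round(1),B.round(1),C.round(1)); A=np.vstack([C,P,B]); print(np.linalg.norm(np.diff(A[:,:2],axis=0),axis=1).round(1))
print("tape",ray(f,(371.5,153),65),"clamp",ray(f,(422,213),68), "knob",ray(f,(405,104),90))
print("corners",[ray(f,p,46).round(0) for p in((353.5,277.5),(432,283),(439,141.5),(366,135))])
for p in list(P)+[B]:
    c=g["R"]@p+g["t"].ravel(); q=g["mtx"]@c; print((q[:2]/q[2]).round(1),end=" ")
im=g["img"][180:310,170:310,::-1]; cv2.imwrite("pics/sc.png",cv2.resize(im,None,fx=4,fy=4,interpolation=cv2.INTER_CUBIC))
```

```text
[[ 442.5 -152.3   46. ]
 [ 465.  -120.3   46. ]
 [ 498.3  -94.8   46. ]
 [ 535.7  -96.6   46. ]
 [ 562.7 -124.3   46. ]
 [ 587.2 -152.8   46. ]] [ 639.4 -145.1   70. ] [ 407.8 -157.1   62. ]
[35.  39.1 41.9 37.5 38.7 37.6 52.7]
tape [632.58474558 -75.75900209  65.        ] clamp [ 515.38017506 -169.39616416   68.        ] knob [ 722.84804413 -138.7943583    90.        ]
corners [array([395., -40.,  46.]), array([ 385., -189.,   46.]), array([ 661., -212.,   46.]), array([674., -67.,  46.])]
[202.9 211.3] [223.2 213.9] [241.9 221. ] [247.  234.1] [235.3 248.7] [221.6 263.8] [233.3 274.7]
```

View pics/sc.png

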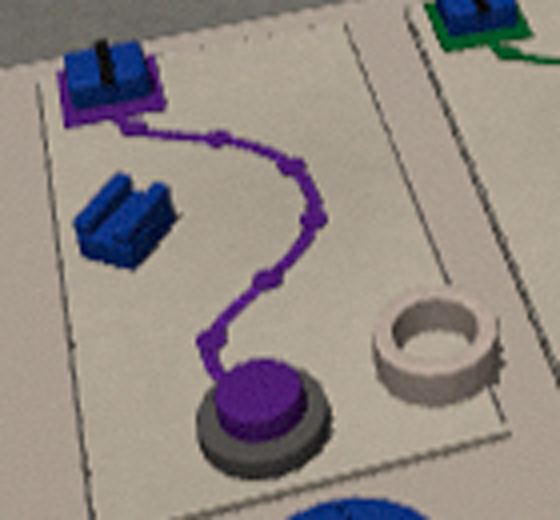

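{"api": "carry_out", "payload": {
  "targets": [
    {"dp":[10,-35,0],"rotation":[0,0,-3.4],"claw":1},
    {"dp":[10,-35,0],"rotation":[0,0,-3.4],"claw":1},
    {"dp":[10,-35,0],"rotation":[0,0,-3.4],"claw":1},
    {"dp":[10,-35,0],"rotation":[0,0,-3.4],"claw":1},
    {"dp":[10,-35,0],"rotation":[0,0,-3.4],"claw":1}
  ]
}}

```text
time_s: 0.52
tcp_pos: [281.0, 404.0, 213.7]
tcp_rot: [0.333, 0.943, -0.0, -0.0]
force: [1.5, 0.5, 0.0]
finger_gap: 60.8
grip_force: 0.0
```

{"api": "carry_out", "payload": {
  "targets": [
    {"dp":[10,-35,0],"rotation":[0,0,-3.4],"claw":1},
    {"dp":[10,-35,0],"rotation":[0,0,-3.4],"claw":1},
    {"dp":[10,-35,0],"rotation":[0,0,-3.4],"claw":1},
    {"dp":[10,-35,0],"rotation":[0,0,-3.4],"claw":1},
    {"dp":[10,-35,0],"rotation":[0,0,-3.4],"claw":1}
  ]
}}

```text
time_s: 0.93
tcp_pos: [331.0, 229.1, 213.9]
tcp_rot: [0.468, 0.884, -0.0, -0.0]
force: [1.3, 0.2, 0.8]
finger_gap: 27.3
grip_force: 0.0
```

{"api": "carry_out", "payload": {
  "targets": [
    {"dp":[10,-35,0],"rotation":[0,0,-3.4],"claw":1},
    {"dp":[10,-35,0],"rotation":[0,0,-3.4],"claw":1},
    {"dp":[10,-35,0],"rotation":[0,0,-3.4],"claw":1},
    {"dp":[10,-35,0],"rotation":[0,0,-3.4],"claw":1},
    {"dp":[10,-35,0],"rotation":[0,0,-3.4],"claw":1}
  ]
}}

```text
time_s: 1.35
tcp_pos: [381.1, 53.9, 213.9]
tcp_rot: [0.594, 0.805, 0.0, -0.0]
force: [1.0, 0.1, -0.5]
finger_gap: 0.7
grip_force: 0.0
```

{"api": "carry_out", "payload": {
  "targets": [
    {"dp":[10,-35,0],"rotation":[0,0,-3.4],"claw":1},
    {"dp":[10,-35,0],"rotation":[0,0,-3.4],"claw":1},
    {"dp":[10,-35,0],"rotation":[0,0,-3.4],"claw":1},
    {"dp":[10,-35,0],"rotation":[0,0,-3.4],"claw":1},
    {"dp":[0,0,0],"rotation":[0,0,-3.4],"claw":1}
  ]
}}

```text
time_s: 1.77
tcp_pos: [423.1, -89.6, 214.0]
tcp_rot: [0.708, 0.707, -0.0, 0.001]
force: [-0.5, 1.0, 0.1]
finger_gap: 0.5
grip_force: 0.0
```

{"api": "carry_out", "payload": {
  "targets": [
    {"dp":[11,-34,0],"rotation":[0,0,0],"claw":1},
    {"dp":[10.5,-34,0],"rotation":[0,0,0],"claw":1},
    {"dp":[0,0,-40],"rotation":[0,0,0],"claw":1},
    {"dp":[0,0,-40],"rotation":[0,0,0],"claw":1},
    {"dp":[0,0,-20],"rotation":[0,0,0],"claw":1}
  ]
}}

```text
time_s: 2.18
tcp_pos: [441.1, -152.2, 110.7]
tcp_rot: [0.706, 0.708, -0.0, -0.001]
force: [-1.1, 0.3, -0.0]
finger_gap: 0.4
grip_force: 0.0
```

Run:
```python
from h import *
f=env.grab_frame("wrist"); im=f["img"][:,:,::-1].copy()
P=[(442.5,-152.3),(465,-120.3),(498.3,-94.8),(535.7,-96.6),(562.7,-124.3),(587.2,-152.8)]
def pr(X):
    q=f["mtx"]@(f["R"]@np.array(X)+np.ravel(f["t"])); return tuple((q[:2]/q[2]).round().astype(int).tolist())
for p in P: cv2.circle(im,pr((*p,46)),3,(0,255,0),1)
cv2.circle(im,pr((639.4,-145.1,70)),3,(0,255,0),1)
cv2.imwrite("pics/w1.png",im); print(env.read_state()["tcp_pos"])
```

```text
[ 439.91841492 -151.38878705  108.69171163]
```

View pics/w1.png

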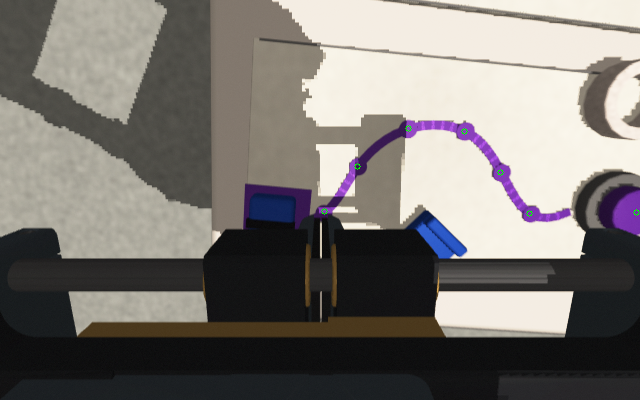

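The wrist view confirms the estimates: all the projected dots fall on the real ones, with dot 1 at (323,211) and dot 6 at (530,213). The button is at about (637,212).

{"api": "carry_out", "payload": {
  "targets": [
    {"dp":[1.5,-0.5,-24],"rotation":[0,0,0],"claw":1},
    {"dp":[0,0,-20],"rotation":[0,0,0],"claw":1},
    {"dp":[0,0,0],"rotation":[0,0,0],"claw":1},
    {"dp":[0,0,0],"rotation":[0,0,0],"claw":1}
  ]
}}

```text
time_s: 2.57
tcp_pos: [443.9, -152.6, 70.2]
tcp_rot: [0.705, 0.709, -0.0, -0.001]
force: [0.2, -0.2, 0.8]
finger_gap: 0.5
grip_force: 0.0
```

{"api": "carry_out", "payload": {
  "targets": [
    {"dp":[0,0,-8],"rotation":[0,0,0],"claw":1},
    {"dp":[0,0,0],"rotation":[0,0,0],"claw":1},
    {"dp":[11,16,0],"rotation":[0,0,0],"claw":1},
    {"dp":[11,16,0],"rotation":[0,0,0],"claw":1},
    {"dp":[0,0,0],"rotation":[0,0,0],"claw":1}
  ]
}}

```text
time_s: 2.98
tcp_pos: [468.0, -119.3, 62.9]
tcp_rot: [0.705, 0.709, 0.001, 0.001]
force: [-0.5, -0.4, -0.5]
finger_gap: 0.3
grip_force: 0.0
```

{"api": "carry_out", "payload": {
  "targets": [
    {"dp":[0,0,0],"rotation":[0,0,0],"claw":1},
    {"dp":[16,13,0],"rotation":[0,0,0],"claw":1},
    {"dp":[17,12.5,0],"rotation":[0,0,0],"claw":1},
    {"dp":[0,0,0],"rotation":[0,0,0],"claw":1},
    {"dp":[0,0,0],"rotation":[0,0,0],"claw":1}
  ]
}}

```text
time_s: 3.4
tcp_pos: [499.4, -95.5, 62.3]
tcp_rot: [0.705, 0.709, 0.0, 0.0]
force: [-0.9, -0.5, -0.3]
finger_gap: 0.4
grip_force: 0.0
```

{"api": "carry_out", "payload": {
  "targets": [
    {"dp":[19,0,0],"rotation":[0,0,0],"claw":1},
    {"dp":[18,-2,0],"rotation":[0,0,0],"claw":1},
    {"dp":[0,0,0],"rotation":[0,0,0],"claw":1},
    {"dp":[0,0,0],"rotation":[0,0,0],"claw":1}
  ]
}}

```text
time_s: 3.73
tcp_pos: [535.7, -98.1, 62.0]
tcp_rot: [0.705, 0.709, -0.0, 0.0]
force: [0.4, 0.3, -1.1]
finger_gap: 0.3
grip_force: 0.0
```

{"api": "carry_out", "payload": {
  "targets": [
    {"dp":[13.5,-13.5,0],"rotation":[0,0,0],"claw":1},
    {"dp":[13.5,-13.5,0],"rotation":[0,0,0],"claw":1},
    {"dp":[0,0,0],"rotation":[0,0,0],"claw":1},
    {"dp":[0,0,0],"rotation":[0,0,0],"claw":1}
  ]
}}

```text
time_s: 4.07
tcp_pos: [562.1, -125.0, 61.8]
tcp_rot: [0.706, 0.709, -0.0, -0.0]
force: [-0.3, 0.3, 0.2]
finger_gap: 0.5
grip_force: 0.0
```

{"api": "carry_out", "payload": {
  "targets": [
    {"dp":[12,-14,0],"rotation":[0,0,0],"claw":1},
    {"dp":[12,-14,0],"rotation":[0,0,0],"claw":1},
    {"dp":[0,0,0],"rotation":[0,0,0],"claw":1},
    {"dp":[0,0,0],"rotation":[0,0,0],"claw":1}
  ]
}}

```text
time_s: 4.4
tcp_pos: [586.0, -152.3, 61.7]
tcp_rot: [0.706, 0.709, -0.0, -0.0]
force: [-0.8, 0.4, 0.2]
finger_gap: 0.4
grip_force: 0.0
```

{"api": "carry_out", "payload": {
  "targets": [
    {"dp":[0,0,24],"rotation":[0,0,0],"claw":1},
    {"dp":[0,0,0],"rotation":[0,0,0],"claw":1},
    {"dp":[26,4,0],"rotation":[0,0,0],"claw":1},
    {"dp":[26,4,0],"rotation":[0,0,0],"claw":1},
    {"dp":[0,0,0],"rotation":[0,0,0],"claw":1}
  ]
}}

```text
time_s: 4.82
tcp_pos: [641.9, -143.1, 86.2]
tcp_rot: [0.705, 0.709, 0.001, 0.001]
force: [-1.0, 0.9, -0.1]
finger_gap: 0.4
grip_force: 0.0
```

{"api": "carry_out", "payload": {
  "targets": [
    {"dp":[0,0,-4],"rotation":[0,0,0],"claw":1},
    {"dp":[0,0,-4],"rotation":[0,0,0],"claw":1},
    {"dp":[0,0,-3],"rotation":[0,0,0],"claw":1},
    {"dp":[0,0,0],"rotation":[0,0,0],"claw":1}
  ]
}}

```text
time_s: 5.15
tcp_pos: [637.5, -144.0, 73.9]
tcp_rot: [0.705, 0.709, -0.001, -0.001]
force: [-0.7, 0.3, 0.3]
finger_gap: 0.3
grip_force: 0.0
```

{"api": "carry_out", "payload": {
  "targets": [
    {"dp":[0,0,-2],"rotation":[0,0,0],"claw":1},
    {"dp":[0,0,-2],"rotation":[0,0,0],"claw":1},
    {"dp":[0,0,-1],"rotation":[0,0,0],"claw":1},
    {"dp":[0,0,-1],"rotation":[0,0,0],"claw":1},
    {"dp":[0,0,0],"rotation":[0,0,0],"claw":1}
  ]
}}

```text
time_s: 5.57
tcp_pos: [638.9, -144.4, 68.8]
tcp_rot: [0.705, 0.709, -0.0, -0.0]
force: [-1.6, -0.9, 3.2]
finger_gap: 0.3
grip_force: 1.2
```

{"api": "carry_out", "payload": {
  "targets": [
    {"dp":[0,0,-1],"rotation":[0,0,0],"claw":1},
    {"dp":[0,0,-1],"rotation":[0,0,0],"claw":1},
    {"dp":[0,0,0],"rotation":[0,0,0],"claw":1}
  ]
}}

```text
time_s: 5.82
tcp_pos: [639.1, -144.4, 66.9]
tcp_rot: [0.705, 0.709, -0.0, 0.0]
force: [-2.3, -0.5, 3.5]
finger_gap: 0.8
grip_force: 1.7
```

{"api": "carry_out", "payload": {
  "targets": [
    {"dp":[0,0,-1],"rotation":[0,0,0],"claw":1},
    {"dp":[0,0,-1],"rotation":[0,0,0],"claw":1},
    {"dp":[0,0,-1],"rotation":[0,0,0],"claw":1},
    {"dp":[0,0,0],"rotation":[0,0,0],"claw":1},
    {"dp":[0,0,0],"rotation":[0,0,0],"claw":1}
  ]
}}

```text
time_s: 6.23
tcp_pos: [639.1, -144.4, 63.9]
tcp_rot: [0.705, 0.709, -0.0, 0.0]
force: [-2.3, -0.8, 5.6]
finger_gap: 0.4
grip_force: 2.5
```

{"api": "carry_out", "payload": {
  "targets": [
    {"dp":[0,0,0],"rotation":[0,0,0],"claw":1},
    {"dp":[0,0,0],"rotation":[0,0,0],"claw":1},
    {"dp":[0,0,0],"rotation":[0,0,0],"claw":1},
    {"dp":[0,0,0],"rotation":[0,0,0],"claw":1}
  ]
}}

```text
time_s: 6.57
tcp_pos: [639.1, -144.4, 63.9]
tcp_rot: [0.705, 0.709, -0.0, 0.0]
force: [-2.1, -0.9, 4.6]
finger_gap: 0.2
grip_force: 2.5
```

Run:
```python
from h import *
for i in range(4):
    f=env.grab_frame("scene"); s=env.read_state(); print(s["tcp_pos"].round(1),s["force"].round(1))
cv2.imwrite("pics/s2.png",cv2.resize(f["img"][180:310,170:350,::-1],None,fx=4,fy=4,interpolation=cv2.INTER_CUBIC))
```

```text
[ 639.1 -144.3   64. ] [-2.3 -1.6  4.9]
[ 639.1 -144.4   63.9] [-2.5 -1.9  5.4]
[ 639.1 -144.3   63.9] [-3.4 -1.4  5.7]
[ 639.1 -144.3   63.9] [-2.8 -2.   4.3]
```

View pics/s2.png

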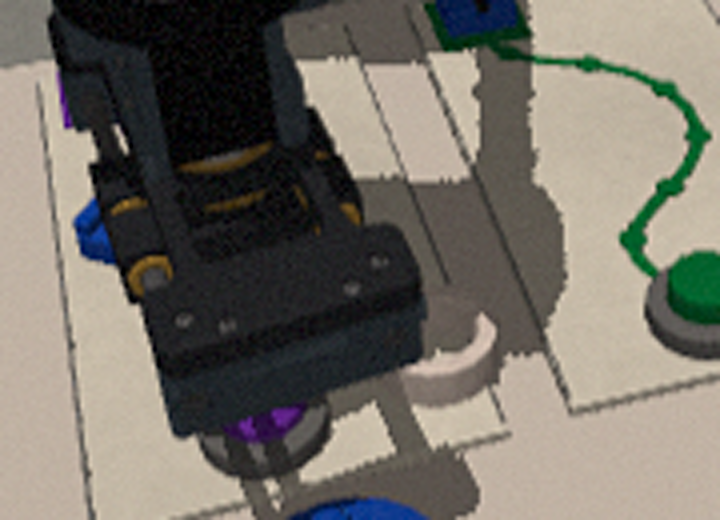

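The picture shows the fingers on the purple button (about (265,420)), pressed down near its housing. The tape roll (about (445,350)) and the loose clamp have not moved. About 5 N and 6 mm of travel agree with the spring, so I'm handing it in.

```bash
python3 -c "
from plant import env
print(env.job_done())"
```

```text
the job is handed in; nothing more can be done
None
```

I traced the purple line through dots 1 to 6 in order, then handed the job in with the purple button held about 6 mm down at about 5 N; no verdict was shown.

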